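# Stand the round-bottomed carafe in its ring

## Task

Take the round-bottomed white carafe off its draining rest and stand it in the wooden ring with the narrower hole, lowering it gently: belly well home in the ring, neck straight up, let go and at rest. Leave the wide ring, and everything else on the worktop, alone.

Things in the scene. Friction and masses are not known exactly. Their poses are not given: they have to be found in the camera images.
- carafe: white stoneware carafe, 0.45 to 0.78 kg, loose: ball belly 100 mm in diameter, no foot; straight neck 34 mm in diameter from 56 to 118 mm above the belly centre, then a fixed cork 25 mm wide ending at 130 mm; 180 mm tall. Origin: belly centre; z: along the neck to the cork. Starts leaning in the rest, neck 45 degrees above level, pointing roughly to the robot. In a ring it stays at the tilt it is left
- lip (a point): centre of the top rim of the carafe's neck, under the cork, 118 mm from the belly centre along the neck. A weak pinch on the neck lets the heavy belly swing
- narrow_ring: wooden ring stand that fits the carafe, fixed to the worktop: outside diameter 116 mm, hole 72 mm, 30 mm high. Origin: centre of its underside, z up
- seat (a point): point on the axis of the narrow ring, 65 mm above the worktop, where the centre of the belly lies when the carafe is fully seated (the carafe's lowest point is then 15 mm above the worktop)
- wide_ring: wooden ring stand that is too wide, fixed to the worktop: outside diameter 140 mm, hole 108 mm (the belly drops through it), 30 mm high. Origin: centre of its underside, z up
- rest: draining rest, fixed: board 190x90x8 mm with steel wires 8 mm thick. Origin: underside of the board, near its middle; the carafe's neck points along its -x. The belly lies between two low rails, its centre at x = 40, z = 63 mm; the neck lies on a 68 mm wide cross wire at x = -20 mm, top 96 mm high, 63 mm from the belly centre; the neck beyond it is free
- tub: white yoghurt tub, 72 mm wide and 71 mm high, bystander; origin at its underside
- mug: white mug with a green band, 83x117x94 mm, bystander; origin at its underside
- tin: flat oval fish tin, 63x105x25 mm, bystander; origin at its underside
- candle: small tea light, 38 mm wide and 15 mm high, bystander; origin at its underside
- matchbox: red match box, 36x53x15 mm, bystander; origin at its underside
- peg: wooden clothes peg, 15x72x12 mm, bystander; origin at its underside
- blister: blister strip of tablets, 42x95x5 mm, bystander; origin at its underside
- honey_jar: small glass jar with black lid, 60x61x83 mm, bystander; origin at its underside

How it is judged:
By the outcome, as a careful person would: the job done as asked, in the order asked, and still so for the second after the job is handed in, with the robot touching nothing.
It also fails if it takes over 48 s, if anything falls off the work surface, if the arm or the gripper's body presses on something with over 40 N, if the wrist force passes 120 N, or if a joint passes its speed limit or range.

## Robot

A 6-joint arm with a two-finger parallel gripper is mounted at the origin on a cart in front of the work surface, level with it; the furniture and walls round the work are solid. World frame = base frame: x ahead of the robot, y to its left, z up, the work surface at z = 0. Lengths are in m, angles in rad, forces in N, time in s.
With the tool pointing down it reaches from about 0.3 to 0.95 m from the base axis. Payload 3.1 kg.
Tool frame: the origin (TCP) lies midway between the tips of the shut fingers; the grasp point (between the pads) lies 19 mm behind it; z points along the fingers, y is the line along which they close (so a half turn about z gives the same grasp; the last joint's range is limited). The gripper opens to 85 mm and grips with 20 to 120 N. Pads are 22 mm wide; open, the fingers measure 114 mm over their backs; the gripper's body (76 mm by 85 mm) begins 54 mm behind the grasp point. The pads swing forward as they close: fully open they stand 13 mm farther back than shut.
Start: joints at [-1.208, 0.308, 1.634, -0, 1.2, -0.07], TCP at [0.262, -0.567, 0.231] pointing down, gripper open.
Joint ranges: [-3.06, 3.06], [-0.79, 1.96], [0.05, 2.63], [-1.19, 4.34], [0.05, 2.64], [-2.94, 2.94]. Speed limits (rad/s): [2.79, 2.79, 3.14, 3.14, 3.14, 3.14].

## Interface

Orientations are given as a rotation vector (axis times angle).
In Python, from rig import env gives the robot as it stands.
- The arm moves only by the tool carry_out, never from a script. Its argument "series" is a list of rows, each an object of numbers: "gripper": the opening, from 0 (shut) to 1 (fully open); "dx", "dy", "dz": the shift along the world's x, y, z each as a share of 0.025 m, from -1 to 1; "yaw": the turn about the world's z as a share of 5 degrees, from -1 to 1. A call has 1 to 12 rows; each row shifts and turns the commanded pose from where the row before left it; what a row does not reach is not made up. A row lasts 1/12 s, in which the tool goes at most 41.7 mm and 7.16 degrees, less where a joint would pass 70% of its speed; a pose out of reach is approached as far as the arm can. A call with a number of a shift or a turn outside -1 to 1 is refused whole. A call with a gripper value outside its range is refused whole. The fingers move at their own pace and stop on an object; "grip_force" is the grip in N (left out, the last holds). Time passes only in rows, so rows that do not move let the fingers close. It gives the time, the measured TCP pose, the force, the opening and the grip force at its end, in the units of the state.
- env.sense(): the state, without advancing time (a new reading comes with each control period).
- env.camera(name): name is "side" or "top"; returns a dict with "frame" (384x512x3 uint8, red, green, blue), "K" (3x3 intrinsics, pixels), "extrinsics" (4x4, takes a point from camera to world coordinates). Camera axes: x right, y down, z forward; pixel columns grow to the right and rows downward; lengths in m; the calibration is good to about 2 mm. A picture is of the moment at which its call begins. There is no depth.
- env.close_job(): hands the job in; it is judged then, once.
Trained networks look in the newest picture that a camera, given by its name, has taken for a name from the list of things; names that differ only in an ending like _2 or _b are one class to them, and where a whole thing is asked for, a point or a joint stands for the part that bears it (a point fixed in the world has none). Each returns a list of dicts, best first, with "confidence" (0 to 1); they miss things now and then, are a little off and sometimes report something else, mostly with a low value. They report only what shows in the picture. A call takes as long as a camera call.
- env.masks_of(camera, target): "mask" (384x512 bool, what is visible of it) and "pixel" ([row, column] in pixels, amid what is visible of it).
The state is a dict: "clock": time; "joint_pos": joint angles; "joint_velocities": joint speeds; "tau": joint torques, N m; "ee_pos": TCP position; "tool_rot": TCP orientation; "wrist_force": force on the tool from outside, world axes, zero at the start; "ft_torque": the same for the moment, N m; "opening": opening from 0.0 (shut) to 1.0 (fully open); "finger_force": force on a finger pad.
Only numpy, scipy, OpenCV 4.12 (cv2) and the standard library are available. Lean on these libraries where they do the work, as an engineer would, in place of code of your own. Each camera call takes 0.05 s, during which the arm holds its last target. There are 200 camera calls.

## Working session

There is one attempt and no reset: what is moved stays moved. The work goes in short steps, Python scripts to look and compute and a tool call to move; the robot and the scene stay as the last step left them, time stands still between calls to the robot, and variables do not carry over. Pictures are saved under pics/ and viewed, at most 10 in all, crops included, and the job is handed in when it is done.

Besides the shell and the picture viewer there is one more tool, called after "Call:" as a command line: name --argument value ..., lists and objects as JSON in quotes. carry_out: Moves the arm, as the interface text tells. Its arguments: {"type":"object","properties":{"series":{"type":"array","items":{"type":"object","properties":{"gripper":{"type":"number"},"dx":{"type":"number"},"dy":{"type":"number"},"dz":{"type":"number"},"yaw":{"type":"number"}}}},"grip_force":{"type":"number"}},"required":["series"]}

```bash
mkdir -p pics; cat > h.py <<'E'
import numpy as np,cv2
from rig import env
def ray(c,px): # px=[row,col]
    d=np.linalg.inv(c["K"])@[px[1],px[0],1]; T=np.array(c["extrinsics"]); return T[:3,3],T[:3,:3]@d
def onz(c,px,z):
    o,d=ray(c,px); return o+d*(z-o[2])/d[2]
def tri(rs):
    A=0;b=0
    for o,d in rs:
        d=d/np.linalg.norm(d);P=np.eye(3)-np.outer(d,d);A=A+P;b=b+P@o
    return np.linalg.solve(A,b)
def proj(c,p):
    T=np.linalg.inv(c["extrinsics"]);q=np.array(c["K"])@(T[:3,:3]@p+T[:3,3]);return q[:2]/q[2]
E
python3 - <<'E'
from h import *
np.set_printoptions(precision=3,suppress=True)
C={n:env.camera(n) for n in("side","top")}
im=[]
for n,c in C.items():
    f=c["frame"][:,:,::-1].copy();print(n,c["extrinsics"])
    cv2.imwrite(f"pics/{n}0.png",f)
    for t in "carafe lip narrow_ring wide_ring rest tub mug tin candle honey_jar matchbox peg blister".split():
        for m in env.masks_of(n,t)[:2]:
            r,q=np.where(m["mask"]);print(n,t,round(m["confidence"],2),np.array(m["pixel"]),(r.min(),r.max(),q.min(),q.max()),onz(c,m["pixel"],0.03))
print(env.sense())
E
```

```text
side [[ 0.652 -0.328  0.683 -0.407]
 [-0.758 -0.3    0.579 -0.771]
 [ 0.014 -0.896 -0.444  0.724]
 [ 0.     0.     0.     1.   ]]
side carafe 0.78 [199.  286.6] (np.int64(183), np.int64(216), np.int64(267), np.int64(302)) [ 0.64  -0.023  0.03 ]
side lip 0.92 [196.2 287.4] (np.int64(183), np.int64(216), np.int64(267), np.int64(302)) [ 0.66  -0.012  0.03 ]
side narrow_ring 0.87 [197.  215.6] (np.int64(186), np.int64(208), np.int64(198), np.int64(229)) [0.479 0.178 0.03 ]
side wide_ring 0.69 [249.3 343. ] (np.int64(227), np.int64(259), np.int64(324), np.int64(369)) [ 0.504 -0.333  0.03 ]
side rest 0.65 [222.  276.8] (np.int64(196), np.int64(234), np.int64(254), np.int64(306)) [ 0.493 -0.094  0.03 ]
side tub 0.67 [198.2 318.8] (np.int64(185), np.int64(209), np.int64(313), np.int64(331)) [ 0.724 -0.106  0.03 ]
side mug 0.61 [164.6 187.2] (np.int64(151), np.int64(179), np.int64(177), np.int64(200)) [0.601 0.479 0.03 ]
side tin 0.68 [208.5 186. ] (np.int64(202), np.int64(218), np.int64(169), np.int64(199)) [0.352 0.193 0.03 ]
side honey_jar 0.51 [182.  165.3] (np.int64(182), np.int64(186), 
[... 1745 characters left out ...]
196  0.03 ]
top peg 0.26 [186.1 286.2] (np.int64(169), np.int64(213), np.int64(270), np.int64(301)) [ 0.577 -0.072  0.03 ]
top blister 0.83 [264.4 353.8] (np.int64(246), np.int64(275), np.int64(338), np.int64(364)) [ 0.335 -0.271  0.03 ]
{'clock': 1.4, 'joint_pos': array([-1.208,  0.308,  1.634,  0.   ,  1.2  , -0.07 ]), 'joint_velocities': array([ 0.   , -0.002,  0.   , -0.001,  0.001,  0.001]), 'tau': array([  0.   , -41.528, -27.707,  -0.   ,   0.001,  -0.   ]), 'ee_pos': array([ 0.262, -0.567,  0.231]), 'tool_rot': array([3.068, 0.675, 0.   ]), 'wrist_force': array([ 0.61 ,  0.366, -0.267]), 'ft_torque': array([-0.025,  0.009, -0.047]), 'finger_force': 0.0, 'opening': 1.0009237555946164}
```

View pics/top0.png

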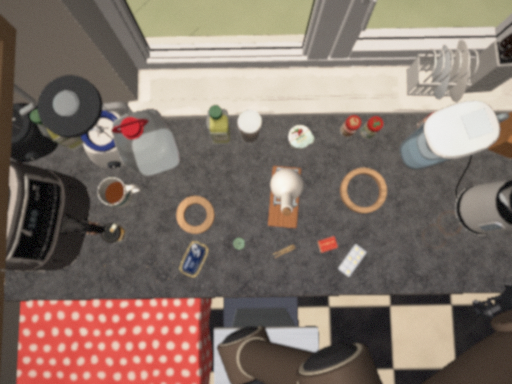

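View pics/side0.png

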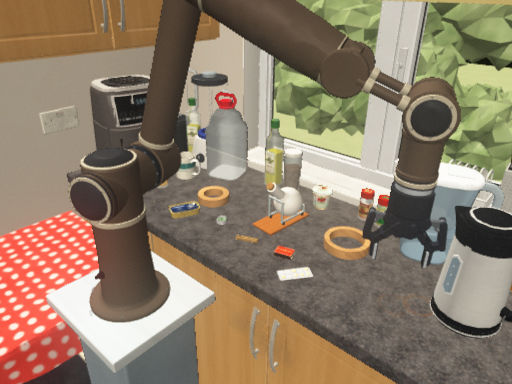

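The top view has the carafe belly at about (col 287, row 183) with its neck pointing down the image to (286, 212). The narrow ring is at (195, 214) and the wide ring at (363, 190). The networks' "carafe" and "lip" hits at (355, 263) and (329, 248) in that view are really the blister and the matchbox. The side view agrees, with the carafe at (287, 199) and the narrow ring at (214, 197).

```bash
cat > m.py <<'E'
from h import *
np.set_printoptions(precision=4,suppress=True)
c=env.camera("top");s=env.camera("side");f=c["frame"]
hsv=cv2.cvtColor(f,cv2.COLOR_RGB2HSV)
def cont(mask):
    k=cv2.findContours(mask.astype(np.uint8),cv2.RETR_EXTERNAL,cv2.CHAIN_APPROX_NONE)[0];return max(k,key=cv2.contourArea)[:,0]
def world(k,z): return np.array([onz(c,[v,u],z)[:2] for u,v in k],np.float32)
for nm,(u,v) in dict(narrow=(195,214),wide=(363,190)).items():
    m=np.zeros(f.shape[:2],bool);m[v-30:v+30,u-30:u+30]=True
    m&=(hsv[...,1]>70)&(hsv[...,2]>70)
    k=cont(m);w=world(k,.03)
    print(nm,"outer",cv2.fitEllipse(w), cv2.minEnclosingCircle(w)[0])
    h=(~m).astype(np.uint8);n,l,st,ce=cv2.connectedComponentsWithStats(h)
    lab=l[v,u];hk=cont(l==lab);w=world(hk,.03);print("  hole",cv2.fitEllipse(w))
m=np.zeros(f.shape[:2],bool);m[160:235,262:308]=True
b=m&(hsv[...,1]>110)&(hsv[...,2]>60)
r=cv2.minAreaRect(world(cont(b),.008));print("board",r,cv2.boxPoints(r))
wmask=m&(hsv[...,1]<60)&(hsv[...,2]>110)
for k in env.masks_of("top","carafe")[:3]+env.masks_of("top","rest")[:1]: print(k["confidence"],k["pixel"],k["mask"].sum())
k=cont(wmask);print("white bbox",cv2.boundingRect(k))
top=k[k[:,1]<190];print("belly circ px",cv2.fitEllipse(top))
cr=f[155:240,165:315,::-1];cv2.imwrite("pics/crop1.png",cv2.resize(cr,None,fx=5,fy=5,interpolation=cv2.INTER_CUBIC))
e=cv2.fitEllipse(top)[0];print("belly xy@.063",onz(c,[e[1],e[0]],.063))
E
python3 m.py
```

```text
narrow outer ((0.4952542185783386, 0.2102779895067215), (0.11653432250022888, 0.11839492619037628), 128.06454467773438) (0.49557408690452576, 0.20955395698547363)
  hole ((0.49466821551322937, 0.20930518209934235), (0.06215028092265129, 0.06428653746843338), 56.072853088378906)
wide outer ((0.561802327632904, -0.3096149265766144), (0.14146234095096588, 0.14546802639961243), 29.474626541137695) (0.5612750053405762, -0.3092252314090729)
  hole ((0.5607147812843323, -0.3085513710975647), (0.09312999993562698, 0.09860038757324219), 102.99885559082031)
board ((0.5041335225105286, -0.06243506819009781), (0.08936487883329391, 0.10152451694011688), 83.5846939086914) [[ 0.4487 -0.1012]
 [ 0.5496 -0.1125]
 [ 0.5596 -0.0237]
 [ 0.4587 -0.0124]]
0.89 [188.8, 284.7] 1033
0.79 [214.7, 280.3] 767
white bbox (269, 167, 35, 43)
belly circ px ((285.7084655761719, 184.5882568359375), (33.336490631103516, 34.60049057006836), 6.321649074554443)
belly xy@.063 [ 0.5777 -0.0684  0.063 ]
```

View pics/crop1.png

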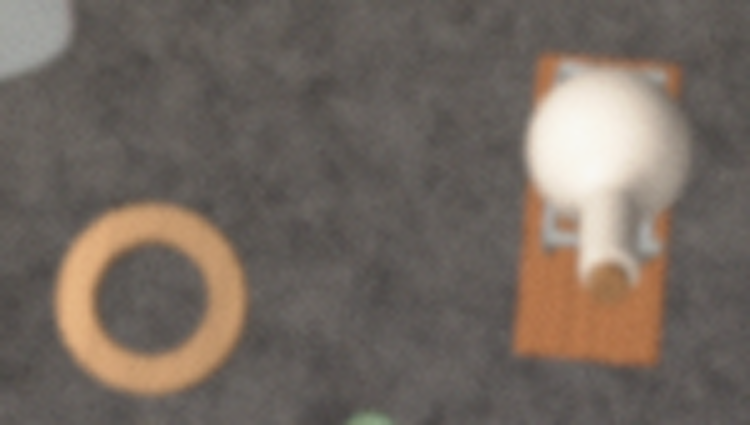

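The crop (5x, offset col 165, row 155) shows the cork end at col 286.6, row 211.6 and the belly centred near (286.6, 184). The board edges are turned about 6°, and the narrow ring hole is clear at (195, 214.5). I'll check these against each other and plan the grasp.

```bash
cat > p.py <<'E'
from h import *
from scipy.spatial.transform import Rotation as R
np.set_printoptions(precision=4,suppress=True)
c=env.camera("top");s=env.camera("side")
P=np.array([[540,55],[682,65],[657,365],[515,353]])/5+[165,155]
W=np.array([onz(c,[v,u],.008)[:2] for u,v in P]);d=(W[0]+W[1]-W[2]-W[3])/2
print("board c",W.mean(0),"len",np.linalg.norm(d),"w",np.linalg.norm(W[1]-W[0]),"yaw",np.degrees(np.arctan2(d[1],d[0])))
a=np.deg2rad(-6);ex=np.array([np.cos(a),np.sin(a),0])
for B in ([.5777,-.0684,.063],[*(W.mean(0)+.04*ex[:2]),.063]):
    B=np.array(B)
    for nm,q in dict(belly=B,corkend=B+.13*(-ex*.7071+[0,0,.7071])).items(): print(nm,q,proj(c,q),proj(s,q))
for k in env.masks_of("side","carafe")[:1]:
    r,q=np.where(k["mask"]);print(k["confidence"],r.min(),r.max(),q.min(),q.max())
f=s["frame"][170:240,240:320,::-1];cv2.imwrite("pics/crop2.png",cv2.resize(f,None,fx=7,fy=7,interpolation=cv2.INTER_CUBIC))
print(R.from_rotvec(env.sense()["tool_rot"]).as_matrix())
E
python3 p.py
```

```text
board c [ 0.547  -0.0686] len 0.18914378494591777 w 0.08975407380526432 yaw -6.217741009157144
belly [ 0.5777 -0.0684  0.063 ] [285.7077 184.5778] [286.6459 201.2634]
corkend [ 0.4863 -0.0588  0.1549] [285.5922 212.5457] [268.1981 185.1509]
belly [ 0.5868 -0.0728  0.063 ] [287.0891 181.5712] [289.28   200.7311]
corkend [ 0.4954 -0.0632  0.1549] [287.0832 209.2779] [271.0861 184.624 ]
0.88 183 215 268 302
[[ 0.9078  0.4194 -0.    ]
 [ 0.4194 -0.9078  0.    ]
 [-0.     -0.     -1.    ]]
```

View pics/crop2.png

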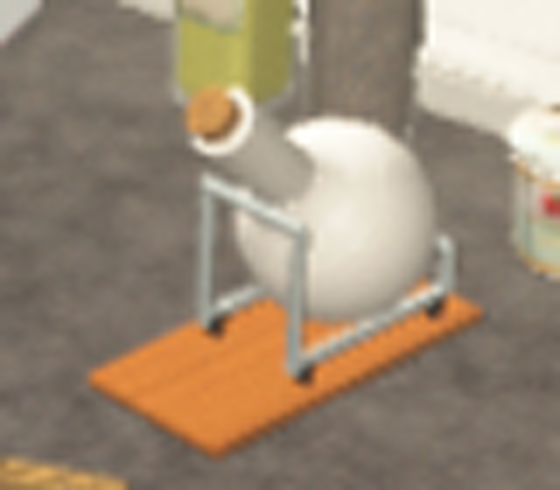

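Both views agree on the belly at about (0.581, −0.0715, 0.063) with a rest yaw of about −6°. In the side crop the cork end is at col 270.3, row 186, which fits. I'll grasp the neck 100 mm up, beyond the wire, with the TCP near (0.511, −0.064, 0.110).

Call:
carry_out --series '[{"dx":0.4,"dy":0.84,"yaw":-0.26,"gripper":1},{"dx":0.4,"dy":0.84,"yaw":-0.26,"gripper":1},{"dx":0.4,"dy":0.84,"yaw":-0.26,"gripper":1},{"dx":0.4,"dy":0.84,"yaw":-0.26,"gripper":1},{"dx":0.4,"dy":0.84,"yaw":-0.26,"gripper":1},{"dx":0.4,"dy":0.84,"yaw":-0.26,"gripper":1},{"dx":0.4,"dy":0.84,"yaw":-0.26,"gripper":1},{"dx":0.4,"dy":0.84,"yaw":-0.26,"gripper":1},{"dx":0.4,"dy":0.84,"yaw":-0.26,"gripper":1},{"dx":0.4,"dy":0.84,"yaw":-0.26,"gripper":1},{"dx":0.4,"dy":0.84,"yaw":-0.26,"gripper":1},{"dx":0.4,"dy":0.84,"yaw":-0.26,"gripper":1}]' --grip_force 25

```text
$.series[0]: bad value
```

Call:
carry_out --series '[{"dx":0.4,"dy":0.84,"yaw":-0.26,"gripper":1},{"dx":0.4,"dy":0.84,"yaw":-0.26,"gripper":1},{"dx":0.4,"dy":0.84,"yaw":-0.26,"gripper":1},{"dx":0.4,"dy":0.84,"yaw":-0.26,"gripper":1},{"dx":0.4,"dy":0.84,"yaw":-0.26,"gripper":1},{"dx":0.4,"dy":0.84,"yaw":-0.26,"gripper":1},{"dx":0.4,"dy":0.84,"yaw":-0.26,"gripper":1},{"dx":0.4,"dy":0.84,"yaw":-0.26,"gripper":1},{"dx":0.4,"dy":0.84,"yaw":-0.26,"gripper":1},{"dx":0.4,"dy":0.84,"yaw":-0.26,"gripper":1},{"gripper":1},{"gripper":1}]'

```text
$.series[0]: bad value
```

Call:
carry_out --series '[{"dx":0.4,"dy":0.84,"dz":0.0,"yaw":-0.26,"gripper":1.0}]' --grip_force 25

```text
clock: 1.83
ee_pos: [0.2708, -0.5494, 0.2316]
tool_rot: [3.073, 0.634, -0.002]
wrist_force: [1.1, 0.5, -0.0]
opening: 1.001
finger_force: 0.0
```

Call:
carry_out --series '[{"dx":0.4,"dy":0.84,"dz":0.0,"yaw":-0.26,"gripper":1.0},{"dx":0.4,"dy":0.84,"dz":0.0,"yaw":-0.26,"gripper":1.0},{"dx":0.4,"dy":0.84,"dz":0.0,"yaw":-0.26,"gripper":1.0},{"dx":0.4,"dy":0.84,"dz":0.0,"yaw":-0.26,"gripper":1.0},{"dx":0.4,"dy":0.84,"dz":0.0,"yaw":-0.26,"gripper":1.0},{"dx":0.4,"dy":0.84,"dz":0.0,"yaw":-0.26,"gripper":1.0},{"dx":0.4,"dy":0.84,"dz":0.0,"yaw":-0.26,"gripper":1.0},{"dx":0.4,"dy":0.84,"dz":0.0,"yaw":-0.26,"gripper":1.0},{"dx":0.4,"dy":0.84,"dz":0.0,"yaw":-0.26,"gripper":1.0},{"dx":0.4,"dy":0.84,"dz":0.0,"yaw":-0.26,"gripper":1.0},{"dx":0.4,"dy":0.84,"dz":0.0,"yaw":-0.26,"gripper":1.0},{"dx":0.4,"dy":0.84,"dz":0.0,"yaw":-0.26,"gripper":1.0}]'

```text
clock: 2.83
ee_pos: [0.3925, -0.2934, 0.2315]
tool_rot: [3.134, 0.214, 0.001]
wrist_force: [0.6, 0.1, -0.3]
opening: 1.001
finger_force: 0.0
```

Call:
carry_out --series '[{"dx":0.4,"dy":0.84,"dz":0.0,"yaw":-0.26,"gripper":1.0},{"dx":0.4,"dy":0.84,"dz":0.0,"yaw":-0.26,"gripper":1.0},{"dx":0.4,"dy":0.84,"dz":0.0,"yaw":-0.26,"gripper":1.0},{"dx":0.4,"dy":0.84,"dz":0.0,"yaw":-0.26,"gripper":1.0},{"dx":0.4,"dy":0.84,"dz":0.0,"yaw":-0.26,"gripper":1.0},{"dx":0.4,"dy":0.84,"dz":0.0,"yaw":-0.26,"gripper":1.0},{"dx":0.4,"dy":0.84,"dz":0.0,"yaw":-0.26,"gripper":1.0},{"dx":0.4,"dy":0.84,"dz":0.0,"yaw":-0.26,"gripper":1.0},{"dx":0.4,"dy":0.84,"dz":0.0,"yaw":-0.26,"gripper":1.0},{"dx":0.4,"dy":0.84,"dz":0.0,"yaw":-0.26,"gripper":1.0},{"dx":0.0,"dy":0.0,"dz":0.0,"yaw":0.0,"gripper":1.0},{"dx":0.0,"dy":0.0,"dz":0.0,"yaw":0.0,"gripper":1.0}]'

```text
clock: 3.83
ee_pos: [0.4924, -0.0837, 0.2314]
tool_rot: [3.138, -0.135, 0.0]
wrist_force: [0.3, -0.2, -0.8]
opening: 0.997
finger_force: 0.0
```

Call:
carry_out --series '[{"dx":0.37,"dy":0.4,"dz":0.0,"yaw":-0.22,"gripper":1.0},{"dx":0.37,"dy":0.39,"dz":0.0,"yaw":0.0,"gripper":1.0},{"dx":0.0,"dy":0.0,"dz":-0.6,"yaw":0.0,"gripper":1.0},{"dx":0.0,"dy":0.0,"dz":-0.6,"yaw":0.0,"gripper":1.0},{"dx":0.0,"dy":0.0,"dz":-0.6,"yaw":0.0,"gripper":1.0},{"dx":0.0,"dy":0.0,"dz":-0.6,"yaw":0.0,"gripper":1.0},{"dx":0.0,"dy":0.0,"dz":-0.6,"yaw":0.0,"gripper":1.0},{"dx":0.0,"dy":0.0,"dz":-0.6,"yaw":0.0,"gripper":1.0},{"dx":0.0,"dy":0.0,"dz":-0.6,"yaw":0.0,"gripper":1.0},{"dx":0.0,"dy":0.0,"dz":-0.6,"yaw":0.0,"gripper":1.0},{"dx":0.0,"dy":0.0,"dz":0.0,"yaw":0.0,"gripper":1.0},{"dx":0.0,"dy":0.0,"dz":0.0,"yaw":0.0,"gripper":1.0}]'

```text
clock: 4.83
ee_pos: [0.5098, -0.065, 0.1105]
tool_rot: [-3.137, 0.17, 0.004]
wrist_force: [0.8, 0.4, 1.2]
opening: 1.0
finger_force: 0.0
```

```bash
python3 - <<'E'
from h import *
c=env.camera("top");s=env.camera("side")
a=cv2.resize(c["frame"][160:235,250:325,::-1],(400,400),interpolation=3);b=cv2.resize(s["frame"][160:235,240:315,::-1],(400,400),interpolation=3)
cv2.imwrite("pics/g1.png",np.hstack([a,b]));print(env.sense())
E
```

```text
{'clock': 4.9333, 'joint_pos': array([-2.11048410e-01,  2.51198292e-01,  1.97960097e+00, -8.66050851e-05,
        9.09243779e-01,  1.46828956e+00]), 'joint_velocities': array([ 0.00201794, -0.01405012, -0.00639784,  0.00139925, -0.00220965,
        0.00252729]), 'tau': array([-1.71885069e-02, -3.35272622e+01, -2.22897005e+01, -1.93080676e-03,
        3.78525036e-02, -1.77991449e-03]), 'ee_pos': array([ 0.51144913, -0.0651073 ,  0.11215832]), 'tool_rot': array([ 3.13666188e+00, -1.70312927e-01,  2.38726913e-03]), 'wrist_force': array([-0.21561384,  1.01945295,  1.04080698]), 'ft_torque': array([-0.03267418, -0.0207784 , -0.01063923]), 'finger_force': 0.0, 'opening': 0.997340786404969}
```

View pics/g1.png

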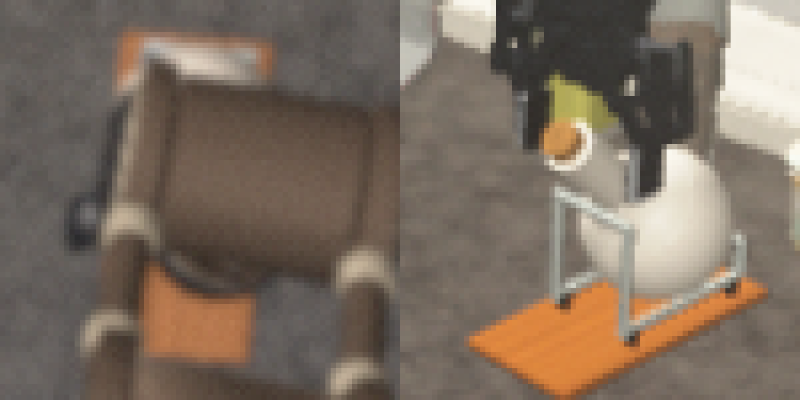

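The side crop shows the fingers straddling the neck, with the cork between them at about (565, 143) and the carafe undisturbed. I'll close lightly.

Call:
carry_out --series '[{"dx":0.0,"dy":0.0,"dz":-0.05,"yaw":0.0,"gripper":0.3},{"dx":0.0,"dy":0.0,"dz":0.0,"yaw":0.0,"gripper":0.3},{"dx":0.0,"dy":0.0,"dz":0.0,"yaw":0.0,"gripper":0.2},{"dx":0.0,"dy":0.0,"dz":0.0,"yaw":0.0,"gripper":0.1},{"dx":0.0,"dy":0.0,"dz":0.0,"yaw":0.0,"gripper":0.0},{"dx":0.0,"dy":0.0,"dz":0.0,"yaw":0.0,"gripper":0.0},{"dx":0.0,"dy":0.0,"dz":0.0,"yaw":0.0,"gripper":0.0},{"dx":0.0,"dy":0.0,"dz":0.0,"yaw":0.0,"gripper":0.0},{"dx":0.0,"dy":0.0,"dz":0.0,"yaw":0.0,"gripper":0.0},{"dx":0.0,"dy":0.0,"dz":0.0,"yaw":0.0,"gripper":0.0}]' --grip_force 25

```text
clock: 5.77
ee_pos: [0.5109, -0.0642, 0.1104]
tool_rot: [-3.136, 0.17, -0.001]
wrist_force: [-1.0, 4.5, 5.7]
opening: 0.391
finger_force: 25.1
```

Call:
carry_out --series '[{"dx":0.19,"dy":-0.02,"dz":0.17,"yaw":0.0,"gripper":0.0},{"dx":0.19,"dy":-0.02,"dz":0.17,"yaw":0.0,"gripper":0.0},{"dx":0.22,"dy":-0.02,"dz":0.14,"yaw":0.0,"gripper":0.0},{"dx":0.22,"dy":-0.02,"dz":0.14,"yaw":0.0,"gripper":0.0},{"dx":0.23,"dy":-0.02,"dz":0.12,"yaw":0.0,"gripper":0.0},{"dx":0.23,"dy":-0.03,"dz":0.12,"yaw":0.0,"gripper":0.0},{"dx":0.0,"dy":0.0,"dz":0.0,"yaw":0.0,"gripper":0.0}]'

```text
clock: 6.35
ee_pos: [0.538, -0.0673, 0.1318]
tool_rot: [-3.136, 0.169, 0.022]
wrist_force: [-13.3, 3.0, 11.0]
opening: 0.392
finger_force: 25.8
```

```bash
python3 - <<'E'
from h import *
c=env.camera("top");s=env.camera("side")
cv2.imwrite("pics/g2.png",cv2.resize(s["frame"][150:235,240:325,::-1],(500,500),interpolation=3));print(env.sense())
E
```

```text
{'clock': 6.45, 'joint_pos': array([-2.04227572e-01,  2.77157772e-01,  1.89761700e+00, -1.20664560e-03,
        9.80465560e-01,  1.47498450e+00]), 'joint_velocities': array([-0.00017238, -0.00116075,  0.00646457,  0.00014499, -0.00679457,
        0.00232253]), 'tau': array([ -1.29387349, -32.49778032, -28.00957739,  -0.30882454,
        -4.15483609,   0.2103403 ]), 'ee_pos': array([ 0.53760253, -0.06724723,  0.13150726]), 'tool_rot': array([-3.13591102,  0.16909078,  0.02142384]), 'wrist_force': array([-12.89481074,   4.53651775,  11.61254273]), 'ft_torque': array([0.81894394, 2.11365879, 0.18368956]), 'finger_force': 25.757340788841248, 'opening': 0.3906479406266518}
```

View pics/g2.png

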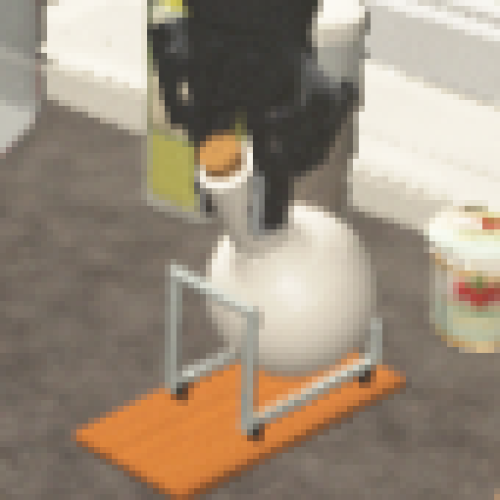

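The side crop shows the neck swinging up in the pinch to about 65°, with the belly still in the rails. The force says it is slightly squeezed, so I'll continue the arc with extra lift.

Call:
carry_out --series '[{"dx":0.0,"dy":0.0,"dz":0.2,"yaw":0.0,"gripper":0.0},{"dx":0.2,"dy":-0.02,"dz":0.14,"yaw":0.0,"gripper":0.0},{"dx":0.24,"dy":-0.02,"dz":0.1,"yaw":0.0,"gripper":0.0},{"dx":0.24,"dy":-0.02,"dz":0.08,"yaw":0.0,"gripper":0.0},{"dx":0.24,"dy":-0.03,"dz":0.06,"yaw":0.0,"gripper":0.0},{"dx":0.24,"dy":-0.03,"dz":0.06,"yaw":0.0,"gripper":0.0},{"dx":0.2,"dy":-0.02,"dz":0.04,"yaw":0.0,"gripper":0.0},{"dx":0.0,"dy":0.0,"dz":0.0,"yaw":0.0,"gripper":0.0}]'

```text
clock: 7.12
ee_pos: [0.5784, -0.0725, 0.1523]
tool_rot: [3.135, -0.17, 0.002]
wrist_force: [-8.5, 0.6, 11.9]
opening: 0.392
finger_force: 27.6
```

Call:
carry_out --series '[{"dx":0.0,"dy":0.0,"dz":0.2,"yaw":0.0,"gripper":0.0},{"dx":0.0,"dy":0.0,"dz":0.3,"yaw":0.0,"gripper":0.0},{"dx":0.0,"dy":0.0,"dz":0.3,"yaw":0.0,"gripper":0.0},{"dx":0.0,"dy":0.0,"dz":0.3,"yaw":0.0,"gripper":0.0},{"dx":0.0,"dy":0.0,"dz":0.3,"yaw":0.0,"gripper":0.0},{"dx":0.0,"dy":0.0,"dz":0.0,"yaw":0.0,"gripper":0.0}]'

```text
clock: 7.62
ee_pos: [0.5783, -0.0718, 0.1856]
tool_rot: [3.136, -0.17, 0.006]
wrist_force: [1.1, -0.7, -5.8]
opening: 0.389
finger_force: 26.1
```

```bash
python3 - <<'E'
from h import *
c=env.camera("top");s=env.camera("side")
cv2.imwrite("pics/g3.png",cv2.resize(s["frame"][130:235,230:335,::-1],(500,500),interpolation=3));print(env.sense()["wrist_force"])
E
```

```text
[-1.09861838  0.34876035 -6.10760308]
```

View pics/g3.png

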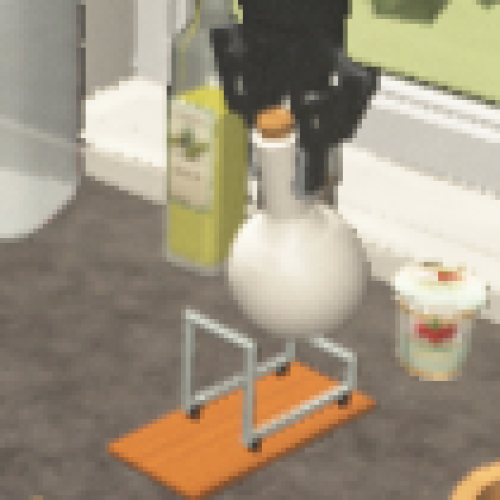

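The carafe hangs free at about 0.6 kg, with the cork at (275, 122) and the belly at (299, 272), so the neck still leans slightly toward −x. I'll raise it and carry it to the narrow ring.

Call:
carry_out --series '[{"dx":0.0,"dy":0.0,"dz":0.6,"yaw":0.0,"gripper":0.0},{"dx":0.0,"dy":0.0,"dz":0.6,"yaw":0.0,"gripper":0.0},{"dx":0.0,"dy":0.2,"dz":0.6,"yaw":0.0,"gripper":0.0},{"dx":-0.1,"dy":0.4,"dz":0.3,"yaw":0.0,"gripper":0.0},{"dx":-0.16,"dy":0.56,"dz":0.0,"yaw":0.0,"gripper":0.0},{"dx":-0.16,"dy":0.56,"dz":0.0,"yaw":0.0,"gripper":0.0},{"dx":-0.16,"dy":0.56,"dz":0.0,"yaw":0.0,"gripper":0.0},{"dx":-0.16,"dy":0.56,"dz":0.0,"yaw":0.0,"gripper":0.0},{"dx":-0.16,"dy":0.56,"dz":0.0,"yaw":0.0,"gripper":0.0},{"dx":-0.16,"dy":0.56,"dz":0.0,"yaw":0.0,"gripper":0.0},{"dx":-0.16,"dy":0.56,"dz":0.0,"yaw":0.0,"gripper":0.0},{"dx":-0.16,"dy":0.56,"dz":0.0,"yaw":0.0,"gripper":0.0}]'

```text
clock: 8.72
ee_pos: [0.541, 0.0575, 0.2353]
tool_rot: [-3.137, 0.169, 0.002]
wrist_force: [0.2, -0.3, -5.9]
opening: 0.39
finger_force: 26.2
```

Call:
carry_out --series '[{"dx":-0.16,"dy":0.56,"dz":0.0,"yaw":0.0,"gripper":0.0},{"dx":-0.16,"dy":0.56,"dz":0.0,"yaw":0.0,"gripper":0.0},{"dx":-0.16,"dy":0.56,"dz":0.0,"yaw":0.0,"gripper":0.0},{"dx":-0.16,"dy":0.56,"dz":0.0,"yaw":0.0,"gripper":0.0},{"dx":-0.16,"dy":0.56,"dz":0.0,"yaw":0.0,"gripper":0.0},{"dx":-0.16,"dy":0.56,"dz":0.0,"yaw":0.0,"gripper":0.0},{"dx":-0.16,"dy":0.56,"dz":0.0,"yaw":0.0,"gripper":0.0},{"dx":-0.16,"dy":0.56,"dz":0.0,"yaw":0.0,"gripper":0.0},{"dx":-0.16,"dy":0.56,"dz":0.0,"yaw":0.0,"gripper":0.0},{"dx":-0.16,"dy":0.56,"dz":0.0,"yaw":0.0,"gripper":0.0},{"dx":-0.1,"dy":0.4,"dz":0.0,"yaw":0.0,"gripper":0.0},{"dx":0.0,"dy":0.0,"dz":0.0,"yaw":0.0,"gripper":0.0}]'

```text
clock: 9.72
ee_pos: [0.4982, 0.2081, 0.2356]
tool_rot: [-3.136, 0.166, 0.002]
wrist_force: [1.1, 0.1, -5.8]
opening: 0.39
finger_force: 26.3
```

```bash
cat > q.py <<'E'
from h import *
import sys
np.set_printoptions(precision=4,suppress=True)
c=env.camera("top");s=env.camera("side");e=env.sense();print(e["ee_pos"],e["tool_rot"],e["wrist_force"])
for nm,cc in(("side",s),("top",c)):
    for k in env.masks_of(nm,"carafe")[:1]:
        r,q=np.where(k["mask"]);print(nm,k["confidence"],k["pixel"],r.min(),r.max(),q.min(),q.max(),k["mask"].sum())
g=np.array(e["ee_pos"])
for dz in(.119,.019,-.076): print(dz,"vertical line px side",proj(s,g+[0,0,dz]))
u,v=map(int,proj(s,g+[0,0,-.03]));u0,v0=u-40,v-40
print("off",u0,v0)
cv2.imwrite(sys.argv[1],cv2.resize(s["frame"][v0:v0+80,u0:u0+80,::-1],(560,560),interpolation=3))
E
python3 q.py pics/g4.png
```

```text
[0.4992 0.2059 0.2357] [ 3.136  -0.1672 -0.0002] [ 0.2941  0.1795 -5.5575]
side 0.82 [153.3, 215.4] 125 171 204 230 735
top 0.66 [198.1, 199.5] 191 222 184 207 112
0.119 vertical line px side [211.115  106.7596]
0.019 vertical line px side [212.1709 135.1086]
-0.076 vertical line px side [213.1134 160.4147]
off 172 108
```

View pics/g4.png

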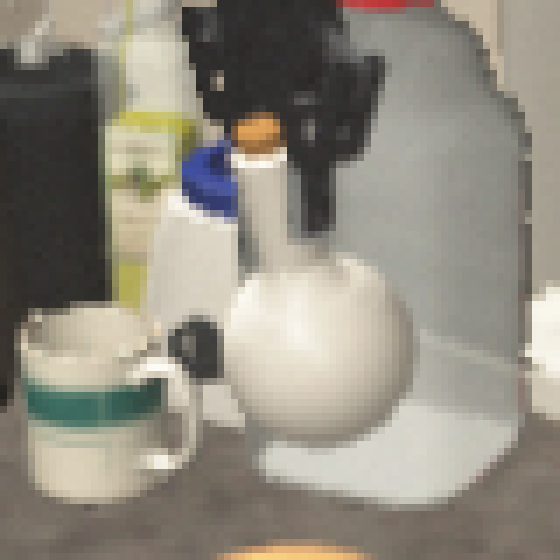

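The side crop shows the neck axis running from the belly at (319, 350) to the lip at (260, 155), a lean of about 18° toward −x. The belly centre is therefore about 30 mm ahead of the grasp. I'll shift so the belly is over the ring, lower most of the way, then re-measure.

Call:
carry_out --series '[{"dx":-0.3,"dy":0.06,"dz":0.0,"yaw":0.0,"gripper":0.0},{"dx":-0.4,"dy":0.07,"dz":0.0,"yaw":0.0,"gripper":0.0},{"dx":-0.4,"dy":0.07,"dz":0.0,"yaw":0.0,"gripper":0.0},{"dx":-0.26,"dy":0.06,"dz":0.0,"yaw":0.0,"gripper":0.0},{"dx":0.0,"dy":0.0,"dz":-0.4,"yaw":0.0,"gripper":0.0},{"dx":0.0,"dy":0.0,"dz":-0.6,"yaw":0.0,"gripper":0.0},{"dx":0.0,"dy":0.0,"dz":-0.6,"yaw":0.0,"gripper":0.0},{"dx":0.0,"dy":0.0,"dz":-0.5,"yaw":0.0,"gripper":0.0},{"dx":0.0,"dy":0.0,"dz":-0.3,"yaw":0.0,"gripper":0.0},{"dx":0.0,"dy":0.0,"dz":0.0,"yaw":0.0,"gripper":0.0},{"dx":0.0,"dy":0.0,"dz":0.0,"yaw":0.0,"gripper":0.0}]'

```text
clock: 10.83
ee_pos: [0.4653, 0.212, 0.1755]
tool_rot: [3.137, -0.17, -0.001]
wrist_force: [1.1, -0.4, -5.9]
opening: 0.393
finger_force: 26.2
```

```bash
sed -i 's/-.03\]));/-.06]));/' q.py; cat >> q.py <<'E'
B=np.array([g[0]+.030,g[1]-.003,g[2]-.068]);print("pred belly",B,proj(s,B),proj(c,B)); print("ring seat px",proj(s,np.array([.495,.2095,.065])))
T=np.hstack([cv2.resize(s["frame"][v0:v0+80,u0:u0+80,::-1],(400,400),interpolation=3),cv2.resize(c["frame"][175:255,155:235,::-1],(400,400),interpolation=3)]);cv2.imwrite(sys.argv[1],T)
E
python3 q.py pics/g5.png
```

```text
[0.4665 0.2124 0.1769] [-3.1362  0.1699 -0.0031] [ 0.6968 -0.2727 -6.0421]
side 0.57 [176.4, 208.6] 144 189 197 223 740
top 0.6 [213.2, 203.3] 204 235 188 209 114
0.119 vertical line px side [203.336 125.438]
0.019 vertical line px side [204.6329 153.0398]
-0.076 vertical line px side [205.7909 177.6873]
off 165 133
pred belly [0.4965 0.2094 0.1089] [212.3879 173.3058] [191.8602 211.7719]
ring seat px [212.4819 184.283 ]
```

View pics/g5.png

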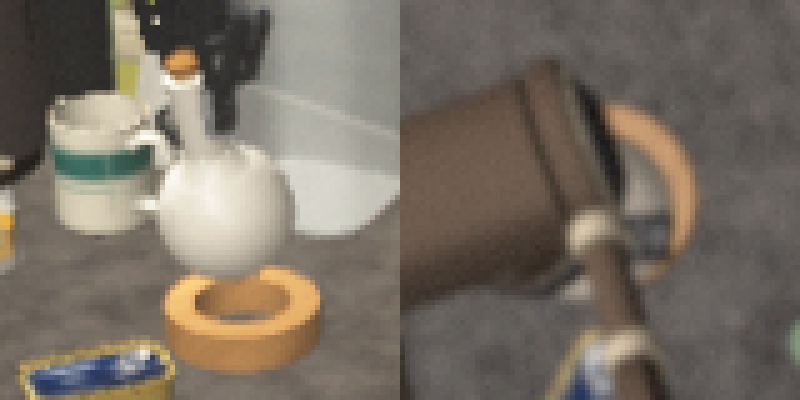

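In the left half the belly centre is at (227, 211), about 2 px left of the ring axis at (242, 310). That is roughly 5 mm too near in x. I'll shift +5 mm and lower gently.

Call:
carry_out --series '[{"dx":0.1,"dy":0.0,"dz":0.0,"yaw":0.0,"gripper":0.0},{"dx":0.1,"dy":0.0,"dz":-0.2,"yaw":0.0,"gripper":0.0},{"dx":0.0,"dy":0.0,"dz":-0.3,"yaw":0.0,"gripper":0.0},{"dx":0.0,"dy":0.0,"dz":-0.3,"yaw":0.0,"gripper":0.0},{"dx":0.0,"dy":0.0,"dz":-0.2,"yaw":0.0,"gripper":0.0},{"dx":0.0,"dy":0.0,"dz":-0.1,"yaw":0.0,"gripper":0.0},{"dx":0.0,"dy":0.0,"dz":-0.1,"yaw":0.0,"gripper":0.0},{"dx":0.0,"dy":0.0,"dz":0.0,"yaw":0.0,"gripper":0.0},{"dx":0.0,"dy":0.0,"dz":0.0,"yaw":0.0,"gripper":0.0}]'

```text
clock: 11.78
ee_pos: [0.4706, 0.2121, 0.1459]
tool_rot: [3.137, -0.17, -0.0]
wrist_force: [0.6, 0.6, -6.4]
opening: 0.386
finger_force: 26.3
```

Still hanging free, so I'll go down in 1 mm steps.

Call:
carry_out --series '[{"dx":0.0,"dy":0.0,"dz":-0.06,"yaw":0.0,"gripper":0.0},{"dx":0.0,"dy":0.0,"dz":-0.06,"yaw":0.0,"gripper":0.0},{"dx":0.0,"dy":0.0,"dz":-0.06,"yaw":0.0,"gripper":0.0},{"dx":0.0,"dy":0.0,"dz":-0.06,"yaw":0.0,"gripper":0.0},{"dx":0.0,"dy":0.0,"dz":0.0,"yaw":0.0,"gripper":0.0}]'

```text
clock: 12.2
ee_pos: [0.4716, 0.2125, 0.1406]
tool_rot: [-3.136, 0.17, -0.004]
wrist_force: [1.0, -0.1, -4.6]
opening: 0.395
finger_force: 26.4
```

Call:
carry_out --series '[{"dx":0.0,"dy":0.0,"dz":-0.04,"yaw":0.0,"gripper":0.0},{"dx":0.0,"dy":0.0,"dz":-0.04,"yaw":0.0,"gripper":0.0},{"dx":0.0,"dy":0.0,"dz":0.0,"yaw":0.0,"gripper":0.0}]'

```text
clock: 12.45
ee_pos: [0.4724, 0.2127, 0.1394]
tool_rot: [-3.135, 0.17, -0.006]
wrist_force: [0.9, 0.3, 0.8]
opening: 0.391
finger_force: 26.9
```

Contact, with the weight now borne by the ring. Next I'll swing the neck upright about the seated belly.

Call:
carry_out --series '[{"dx":0.2,"dy":-0.02,"dz":0.04,"yaw":0.0,"gripper":0.0},{"dx":0.2,"dy":-0.02,"dz":0.03,"yaw":0.0,"gripper":0.0},{"dx":0.2,"dy":-0.02,"dz":0.02,"yaw":0.0,"gripper":0.0},{"dx":0.2,"dy":-0.02,"dz":0.02,"yaw":0.0,"gripper":0.0},{"dx":0.0,"dy":0.0,"dz":0.0,"yaw":0.0,"gripper":0.0},{"dx":0.0,"dy":0.0,"dz":0.0,"yaw":0.0,"gripper":0.0}]'

```text
clock: 12.95
ee_pos: [0.4902, 0.2099, 0.1403]
tool_rot: [3.137, -0.171, -0.003]
wrist_force: [-2.3, 0.1, -2.9]
opening: 0.392
finger_force: 26.8
```

```bash
python3 q.py pics/g6.png
```

```text
[0.4901 0.2099 0.1404] [ 3.1366 -0.17   -0.0018] [-2.2078 -0.7382 -3.1104]
side 0.68 [182.2, 213.0] 152 196 201 228 720
top 0.68 [218.0, 206.1] 200 228 189 209 119
0.119 vertical line px side [209.3899 134.1995]
0.019 vertical line px side [210.4709 160.9334]
-0.076 vertical line px side [211.4375 184.8377]
off 171 140
pred belly [0.5201 0.2069 0.0724] [217.8399 180.4742] [194.2234 204.8136]
ring seat px [212.4819 184.283 ]
```

View pics/g6.png

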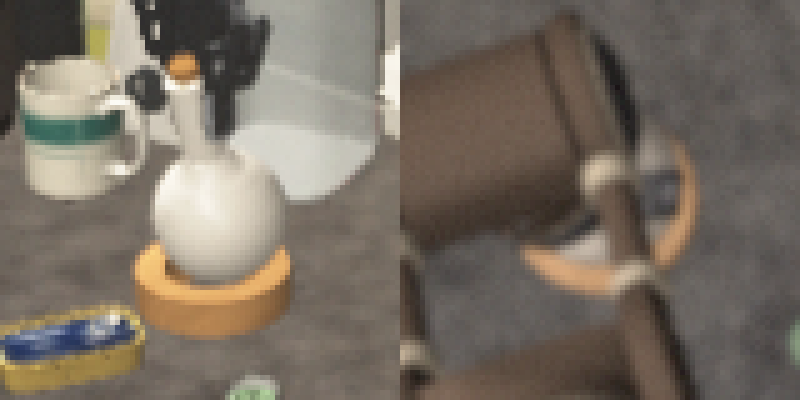

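The left half shows the belly at (219, 213), riding about 5 mm toward +x and slightly high in the ring. The neck still leans about 14° toward −x. I'll soften the pinch and press down lightly so the ring centres the belly while the neck swings up.

Call:
carry_out --series '[{"dx":0.0,"dy":0.0,"dz":-0.06,"yaw":0.0,"gripper":0.0},{"dx":0.0,"dy":0.0,"dz":-0.06,"yaw":0.0,"gripper":0.0},{"dx":0.1,"dy":0.0,"dz":-0.04,"yaw":0.0,"gripper":0.0},{"dx":0.1,"dy":0.0,"dz":0.0,"yaw":0.0,"gripper":0.0},{"dx":0.0,"dy":0.0,"dz":0.0,"yaw":0.0,"gripper":0.0},{"dx":0.0,"dy":0.0,"dz":0.0,"yaw":0.0,"gripper":0.0}]' --grip_force 20

```text
clock: 13.65
ee_pos: [0.4963, 0.2106, 0.1407]
tool_rot: [-3.137, 0.17, -0.001]
wrist_force: [-7.8, -1.2, 16.1]
opening: 0.395
finger_force: 29.4
```

```bash
cat > t.py <<'E'
from h import *
np.set_printoptions(precision=4,suppress=True)
s=env.camera("side");e=env.sense();print(e["clock"],e["ee_pos"],e["wrist_force"],e["opening"])
m=max(env.masks_of("side","carafe"),key=lambda k:k["confidence"]);M=m["mask"]
r,q=np.where(M);print(m["confidence"],r.min(),r.max(),q.min(),q.max())
# fit tilt along x,y + belly pos x,z by silhouette IoU is overkill: report cork centroid (orange) and belly circle
h=cv2.cvtColor(s["frame"],cv2.COLOR_RGB2HSV);o=(h[...,0]<20)&(h[...,1]>110)&(h[...,2]>90)
sub=np.zeros_like(o);sub[r.min()-6:r.min()+12,q.min()-4:q.max()+4]=1;o&=sub
rr,qq=np.where(o);print("cork px",qq.mean(),rr.mean(),o.sum())
w=[(i,np.where(M[i])[0].min(),np.where(M[i])[0].max()) for i in range(r.min(),r.max()+1) if M[i].any()];mx=max(b-a for _,a,b in w)
bel=[(a+b)/2 for i,a,b in w if b-a>=mx-2];print("belly col",np.mean(bel),"rows",[i for i,a,b in w if b-a>=mx-1],"width",mx+1)
for B in ([.495,.2095,.065],):
    B=np.array(B)
    for tx in(-15,-10,-5,0,5):
        t=np.deg2rad(tx);a=np.array([np.sin(t),0,np.cos(t)]);print(tx,"belly",proj(s,B),"cork",proj(s,B+.124*a))
E
python3 t.py
```

```text
13.7 [0.4963 0.2106 0.1407] [-8.3844 -1.6117 16.2586] 0.39328081046086477
0.71 151 195 202 228
cork px 208.37037037037038 152.11111111111111 27
belly col 215.05 rows [180, 181, 182, 183, 184, 185] width 27
-15 belly [212.4819 184.283 ] cork [204.5647 156.5034]
-10 belly [212.4819 184.283 ] cork [206.7751 155.0335]
-5 belly [212.4819 184.283 ] cork [209.0106 153.8094]
0 belly [212.4819 184.283 ] cork [211.2518 152.8382]
5 belly [212.4819 184.283 ] cork [213.4795 152.1243]
```

The belly is wedged against the far edge. I'll go back to the pose where it first sat centred and check there.

Call:
carry_out --series '[{"dx":0.0,"dy":0.0,"dz":0.1,"yaw":0.0,"gripper":0.0},{"dx":-0.2,"dy":0.02,"dz":0.06,"yaw":0.0,"gripper":0.0},{"dx":-0.3,"dy":0.02,"dz":0.04,"yaw":0.0,"gripper":0.0},{"dx":-0.2,"dy":0.02,"dz":0.0,"yaw":0.0,"gripper":0.0},{"dx":0.0,"dy":0.0,"dz":0.0,"yaw":0.0,"gripper":0.0},{"dx":0.0,"dy":0.0,"dz":0.0,"yaw":0.0,"gripper":0.0}]'

```text
clock: 14.25
ee_pos: [0.4781, 0.2116, 0.1417]
tool_rot: [3.137, -0.169, 0.001]
wrist_force: [1.5, -0.4, -3.5]
opening: 0.388
finger_force: 26.7
```

```bash
python3 t.py
```

```text
14.3 [0.4781 0.2116 0.1416] [ 1.0933  0.2704 -4.4563] 0.38717329856480703
0.58 153 197 198 225
cork px 204.17857142857142 153.32142857142858 28
belly col 211.5 rows [183, 184] width 28
-15 belly [212.4819 184.283 ] cork [204.5647 156.5034]
-10 belly [212.4819 184.283 ] cork [206.7751 155.0335]
-5 belly [212.4819 184.283 ] cork [209.0106 153.8094]
0 belly [212.4819 184.283 ] cork [211.2518 152.8382]
5 belly [212.4819 184.283 ] cork [213.4795 152.1243]
```

Call:
carry_out --series '[{"dx":0.1,"dy":0.0,"dz":-0.04,"yaw":0.0,"gripper":0.0},{"dx":0.0,"dy":0.0,"dz":-0.04,"yaw":0.0,"gripper":0.0},{"dx":0.0,"dy":0.0,"dz":-0.04,"yaw":0.0,"gripper":0.0},{"dx":0.0,"dy":0.0,"dz":0.0,"yaw":0.0,"gripper":0.0}]'

```text
clock: 14.68
ee_pos: [0.4815, 0.2119, 0.1391]
tool_rot: [-3.136, 0.17, -0.002]
wrist_force: [1.9, 0.8, -3.1]
opening: 0.387
finger_force: 26.8
```

Call:
carry_out --series '[{"dx":0.0,"dy":0.0,"dz":-0.05,"yaw":0.0,"gripper":0.0},{"dx":0.0,"dy":0.0,"dz":-0.05,"yaw":0.0,"gripper":0.0},{"dx":0.0,"dy":0.0,"dz":0.0,"yaw":0.0,"gripper":0.0}]'

```text
clock: 14.93
ee_pos: [0.4825, 0.2123, 0.1375]
tool_rot: [-3.135, 0.17, -0.006]
wrist_force: [1.7, 0.8, 1.7]
opening: 0.39
finger_force: 27.2
```

```bash
python3 t.py|head -4
```

```text
14.9833 [0.4824 0.2123 0.1375] [3.7906 1.0768 2.1307] 0.38740101454067044
0.55 153 197 199 225
cork px 204.9655172413793 154.0344827586207 29
belly col 212.1818181818182 rows [180, 181, 182, 183, 184, 185, 186, 187, 188, 189] width 27
```

Weight is on the ring and the belly is centred to within about 2 mm. I'll release slightly, let it settle, and look.

Call:
carry_out --series '[{"dx":0.08,"dy":-0.04,"dz":-0.02,"yaw":0.0,"gripper":0.0},{"dx":0.0,"dy":0.0,"dz":0.0,"yaw":0.0,"gripper":0.0},{"dx":0.0,"dy":0.0,"dz":0.0,"yaw":0.0,"gripper":0.45},{"dx":0.0,"dy":0.0,"dz":0.0,"yaw":0.0,"gripper":0.5},{"dx":0.0,"dy":0.0,"dz":0.0,"yaw":0.0,"gripper":0.5},{"dx":0.0,"dy":0.0,"dz":0.0,"yaw":0.0,"gripper":0.5}]'

```text
clock: 15.53
ee_pos: [0.481, 0.2098, 0.1346]
tool_rot: [3.135, -0.169, -0.005]
wrist_force: [0.8, -0.8, 0.3]
opening: 0.5
finger_force: 0.0
```

```bash
python3 t.py|head -4
```

```text
15.5833 [0.4813 0.21   0.1348] [0.4385 0.6119 0.1437] 0.5014525168576333
0.62 154 197 200 227
cork px 206.9375 154.1875 16
belly col 213.25 rows [180, 181, 182, 183, 184, 185, 186, 187, 188, 189] width 28
```

The carafe sits home in the ring, let go, with about 12° of lean left toward −x. I'll open, turn the gripper 90° and use the pads to square the neck upright along x.

Call:
carry_out --series '[{"dx":-0.1,"dy":0.0,"dz":0.1,"yaw":0.0,"gripper":1.0},{"dx":-0.1,"dy":0.0,"dz":0.1,"yaw":0.0,"gripper":1.0},{"dx":0.0,"dy":0.0,"dz":0.0,"yaw":0.0,"gripper":1.0},{"dx":0.0,"dy":0.0,"dz":0.0,"yaw":0.0,"gripper":1.0},{"dx":0.0,"dy":0.0,"dz":0.0,"yaw":0.9,"gripper":1.0},{"dx":0.0,"dy":0.0,"dz":0.0,"yaw":0.9,"gripper":1.0},{"dx":0.0,"dy":0.0,"dz":0.0,"yaw":0.9,"gripper":1.0},{"dx":0.0,"dy":0.0,"dz":0.0,"yaw":0.9,"gripper":1.0},{"dx":0.0,"dy":0.0,"dz":0.0,"yaw":0.9,"gripper":1.0},{"dx":0.0,"dy":0.0,"dz":0.0,"yaw":0.9,"gripper":1.0},{"dx":0.0,"dy":0.0,"dz":0.0,"yaw":0.9,"gripper":1.0},{"dx":0.0,"dy":0.0,"dz":0.0,"yaw":0.9,"gripper":1.0}]'

```text
clock: 16.63
ee_pos: [0.4776, 0.2106, 0.1408]
tool_rot: [3.034, 0.814, 0.0]
wrist_force: [-0.5, -0.5, 0.6]
opening: 1.003
finger_force: 0.0
```

Call:
carry_out --series '[{"dx":0.0,"dy":0.0,"dz":0.0,"yaw":0.9,"gripper":1.0},{"dx":0.0,"dy":0.0,"dz":0.0,"yaw":0.9,"gripper":1.0},{"dx":0.0,"dy":0.0,"dz":0.0,"yaw":0.9,"gripper":1.0},{"dx":0.0,"dy":0.0,"dz":0.0,"yaw":0.9,"gripper":1.0},{"dx":0.0,"dy":0.0,"dz":0.0,"yaw":0.9,"gripper":1.0},{"dx":0.0,"dy":0.0,"dz":0.0,"yaw":0.9,"gripper":1.0},{"dx":0.0,"dy":0.0,"dz":0.0,"yaw":0.9,"gripper":1.0},{"dx":0.0,"dy":0.0,"dz":0.0,"yaw":0.9,"gripper":1.0},{"dx":0.0,"dy":0.0,"dz":0.0,"yaw":0.9,"gripper":1.0},{"dx":0.0,"dy":0.0,"dz":0.0,"yaw":0.9,"gripper":1.0},{"dx":0.0,"dy":0.0,"dz":0.0,"yaw":0.9,"gripper":1.0},{"dx":0.0,"dy":0.0,"dz":0.0,"yaw":0.9,"gripper":1.0}]'

```text
clock: 17.63
ee_pos: [0.4777, 0.2106, 0.1409]
tool_rot: [2.334, 2.103, 0.0]
wrist_force: [0.1, -0.1, -0.2]
opening: 0.998
finger_force: 0.0
```

```bash
sed -i 's/^for B in/import sys;np.set_printoptions(precision=4)\nc=env.camera("top");print(e["tool_rot"],e["joint_pos"][5])\nfor B in/' t.py; python3 t.py|head -6
```

```text
17.6833 [0.4777 0.2106 0.1409] [-0.2672  0.1716  0.1865] 0.999807304069875
0.79 152 197 200 226
cork px 208.53846153846155 153.84615384615384 26
belly col 213.0 rows [182, 183, 184, 185, 186, 187] width 27
[2.3315 2.1054 0.0002] 0.4338069663812559
-15 belly [212.4819 184.283 ] cork [204.5647 156.5034]
```

Call:
carry_out --series '[{"dx":0.3,"dy":0.0,"dz":0.0,"yaw":0.0,"gripper":1.0},{"dx":0.3,"dy":-0.04,"dz":0.0,"yaw":0.0,"gripper":1.0},{"dx":0.0,"dy":0.0,"dz":0.0,"yaw":0.0,"gripper":0.8},{"dx":0.0,"dy":0.0,"dz":0.0,"yaw":0.0,"gripper":0.7},{"dx":0.0,"dy":0.0,"dz":0.0,"yaw":0.0,"gripper":0.6},{"dx":0.0,"dy":0.0,"dz":0.0,"yaw":0.0,"gripper":0.5},{"dx":0.0,"dy":0.0,"dz":0.0,"yaw":0.0,"gripper":0.44},{"dx":0.0,"dy":0.0,"dz":0.0,"yaw":0.0,"gripper":0.41},{"dx":0.0,"dy":0.0,"dz":0.0,"yaw":0.0,"gripper":0.38},{"dx":0.0,"dy":0.0,"dz":0.0,"yaw":0.0,"gripper":0.38},{"dx":0.0,"dy":0.0,"dz":0.0,"yaw":0.0,"gripper":0.38}]' --grip_force 20

```text
clock: 18.7
ee_pos: [0.4932, 0.2096, 0.1407]
tool_rot: [2.338, 2.097, 0.002]
wrist_force: [2.2, -0.5, -3.2]
opening: 0.397
finger_force: 20.3
```

```bash
python3 t.py|head -4
```

```text
18.75 [0.4931 0.2096 0.1407] [ 3.4585  0.1869 -3.0556] 0.39784528167757366
0.61 151 197 200 226
cork px 211.21052631578948 153.0 19
belly col 213.0 rows [181, 182, 183, 184, 185, 186, 187, 188] width 27
```

Call:
carry_out --series '[{"dx":0.0,"dy":0.0,"dz":-0.06,"yaw":0.0,"gripper":0.38},{"dx":0.0,"dy":0.0,"dz":0.0,"yaw":0.0,"gripper":0.38},{"dx":0.0,"dy":0.0,"dz":0.0,"yaw":0.0,"gripper":0.43},{"dx":0.0,"dy":0.0,"dz":0.0,"yaw":0.0,"gripper":0.5},{"dx":0.0,"dy":0.0,"dz":0.0,"yaw":0.0,"gripper":0.6},{"dx":0.0,"dy":0.0,"dz":0.0,"yaw":0.0,"gripper":0.8},{"dx":0.0,"dy":0.0,"dz":0.0,"yaw":0.0,"gripper":1.0},{"dx":0.0,"dy":0.0,"dz":0.0,"yaw":0.0,"gripper":1.0},{"dx":0.0,"dy":0.0,"dz":0.0,"yaw":0.0,"gripper":1.0}]'

```text
clock: 19.6
ee_pos: [0.4924, 0.2096, 0.1391]
tool_rot: [-2.338, -2.098, 0.001]
wrist_force: [0.7, -0.9, -0.0]
opening: 0.998
finger_force: 0.0
```

```bash
python3 t.py|head -4
```

```text
19.65 [0.4924 0.2096 0.1392] [ 0.3382 -0.501  -0.4885] 1.0028402034737158
0.85 151 197 200 226
cork px 210.5 153.0 26
belly col 212.95 rows [181, 182, 183, 184, 185, 186, 187] width 27
```

Let go, with about 3° of lean left. I'll withdraw up and aside for a clear check from both cameras.

Call:
carry_out --series '[{"dx":0.0,"dy":0.0,"dz":0.4,"yaw":0.0,"gripper":1.0},{"dx":0.0,"dy":0.0,"dz":0.8,"yaw":0.0,"gripper":1.0},{"dx":0.0,"dy":0.0,"dz":0.8,"yaw":0.0,"gripper":1.0},{"dx":0.0,"dy":0.0,"dz":0.8,"yaw":0.0,"gripper":1.0},{"dx":0.0,"dy":0.0,"dz":0.8,"yaw":0.0,"gripper":1.0},{"dx":0.0,"dy":-0.8,"dz":0.6,"yaw":0.0,"gripper":1.0},{"dx":0.0,"dy":-0.9,"dz":0.0,"yaw":0.0,"gripper":1.0},{"dx":0.0,"dy":-0.9,"dz":0.0,"yaw":0.0,"gripper":1.0},{"dx":0.0,"dy":-0.9,"dz":0.0,"yaw":0.0,"gripper":1.0},{"dx":0.0,"dy":-0.9,"dz":0.0,"yaw":0.0,"gripper":1.0},{"dx":0.0,"dy":-0.9,"dz":0.0,"yaw":0.0,"gripper":1.0},{"dx":0.0,"dy":-0.9,"dz":0.0,"yaw":0.0,"gripper":1.0}]'

```text
clock: 20.75
ee_pos: [0.4926, 0.0536, 0.2453]
tool_rot: [2.338, 2.098, 0.001]
wrist_force: [-0.0, -0.8, 0.2]
opening: 1.002
finger_force: 0.0
```

```bash
cat > v.py <<'E'
from h import *
from scipy.optimize import least_squares
np.set_printoptions(precision=4,suppress=True)
C={n:env.camera(n) for n in("side","top")};e=env.sense();print(e["clock"],e["ee_pos"])
obs=[]
for n,c in C.items():
    m=max(env.masks_of(n,"carafe"),key=lambda k:k["confidence"]);r,q=np.where(m["mask"]);print(n,m["confidence"],m["pixel"],r.min(),r.max(),q.min(),q.max())
    h=cv2.cvtColor(c["frame"],cv2.COLOR_RGB2HSV);p=proj(c,np.array([.495,.2095,.19]));u,v=map(int,np.round(p))
    o=(h[...,0]<20)&(h[...,1]>90)&(h[...,2]>80);z=np.zeros_like(o);k=7;z[v-k:v+k+1,u-k:u+k+1]=1;o&=z
    rr,qq=np.where(o);w=h[...,1][o].astype(float);cork=np.array([(qq*w).sum(),(rr*w).sum()])/w.sum();print(n,"cork",cork,"n",o.sum(),"pred",p)
    wh=(h[...,1]<70)&(h[...,2]>130);z=np.zeros_like(o);u,v=map(int,np.round(proj(c,np.array([.495,.2095,.065]))));z[v-20:v+21,u-20:u+21]=1;wh&=z
    nn,l,st,ce=cv2.connectedComponentsWithStats(wh.astype(np.uint8));i=1+st[1:,4].argmax();print("  white",st[i],ce[i],"pred belly",proj(c,np.array([.495,.2095,.065])))
    obs.append(ray(c,cork[::-1]))
P=tri(obs);print("cork 3D (expect z~.189)",P)
for (o,d),nm in zip(obs,C): print(nm,"cork at z=.189:",o+d*(.189-o[2])/d[2])
E
python3 v.py
```

```text
20.85 [0.4928 0.0521 0.2452]
side 0.69 [182.3, 212.1] 151 197 199 226
side cork [210.4965 152.8854] n 28 pred [211.2415 152.5747]
  white [192 164  41  33 963] [213.5691 177.8827] pred belly [212.4819 184.283 ]
top 0.65 [217.0, 193.0] 197 231 176 210
top cork [188.1042 211.5566] n 37 pred [188.0312 210.0464]
  white [176 196  34  34 806] [192.139  213.3598] pred belly [193.6941 213.416 ]
cork 3D (expect z~.189) [0.491  0.2092 0.1901]
side cork at z=.189: [0.4929 0.2111 0.189 ]
top cork at z=.189: [0.491  0.2094 0.189 ]
```

```bash
python3 -c "
from rig import env
print(env.close_job())"
```

```text
the job is handed in; nothing more can be done
None
```

The carafe is seated in the narrow ring with its neck within about 2° of straight up, let go and at rest; the wide ring and bystanders were not deliberately touched, and the job was handed in at about 21 s (verdict not shown).

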